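# Find the rattling tin on the carving bench

### The arm

A 6-joint arm with a two-finger parallel gripper is mounted at the origin on the work surface. World frame = base frame: x ahead of the robot, y to its left, z up, the work surface at z = 0. Lengths are in m, angles in rad, forces in N, time in s.
With the tool pointing down it reaches from about 0.3 to 0.875 m from the base axis. Payload 6.4 kg.
Tool frame: the origin (TCP) lies on the centre line of the jaws, within the pads' length; the fingertips stand robot.tip_reach ahead of it and the grasp point (between the pads) lies 8 mm behind it (robot.tip_reach is the distance from the TCP to the fingertips, in m); z points along the fingers, y is the direction in which the jaws open and shut (so a half turn about z gives the same grasp; the last joint's range is limited). The gripper opens to 85 mm and grips with 20 to 120 N. Pads are 22 mm wide; open, the fingers measure 114 mm over their backs; the gripper's body (76 mm by 85 mm) begins 54 mm behind the grasp point. The pads swing forward as they close: fully open they stand 13 mm farther back than shut.
Start: joints at [-0.206, 0.181, 1.607, -0, 1.354, -0.206], TCP at [0.575, 0, 0.213] pointing down, gripper open.
Joint ranges: [-2.99, 2.99], [-0.89, 2.07], [0.3, 2.58], [-1.14, 4.28], [0, 2.63], [-3.12, 3.12]. Speed limits (rad/s): [2.57, 2.57, 3.01, 3.14, 3.14, 3.14].

### API

Orientations are given as a unit quaternion [w, x, y, z].
In Python, from rig import robot gives the robot as it stands. The module is installed in compiled form; this text tells all that it offers.
- The arm moves only by the tool servo_tool, never from a script. Its argument "increments" is text: rows parted by semicolons, each of 7 numbers parted by spaces: the turn, a rotation vector about the tool's x, y, z in rad, then the shift along the tool's x, y, z in mm, then the finger opening in mm, from 0 to 85.4. A call has 1 to 8 rows; each row shifts and turns the pose as measured when the row begins, along the tool's axes as they then stand; what a row does not reach is not made up. A row lasts 1/10 s, in which the tool goes at most 50 mm and 8.59 degrees, less where a joint would pass 70% of its speed; a pose out of reach is approached as far as the arm can. A call with a gripper value outside its range is refused whole. The fingers move at their own pace and stop on an object; the grip force is fixed at half the most. Time passes only in rows, so rows that do not move let the fingers close. It gives the time, the measured TCP pose, the force and the opening at its end, in the units of the state.
- robot.read_state(): the state, without advancing time (a new reading comes with each control period).
- robot.grab_frame(name): name is "scene" or "side" or "wrist"; returns a dict with "img" (480x640x3 uint8, red, green, blue), "fx", "fy", "cx", "cy" (pixels), "rvec" (rotation vector, rad) and "tvec" (3), from world to camera coordinates, as OpenCV has them. Camera axes: x right, y down, z forward; pixel columns grow to the right and rows downward; lengths in m; the calibration is good to about 2 mm. A picture is of the moment at which its call begins. There is no depth.
- robot.finish_job(): hands the job in, once; it reports no verdict.
The state is a dict: "time_s": time; "joint_positions": joint angles; "dq": joint speeds; "effort": joint torques, N m; "tool_pos": TCP position; "orientation": TCP orientation; "wrist_force": force on the tool from outside, world axes, zero at the start; "wrist_torque": the same for the moment, N m; "opening": finger opening in m.
Only numpy, scipy, OpenCV 4.12 (cv2) and the standard library are available. Lean on these libraries where they do the work, as an engineer would, in place of code of your own. Each camera call takes 0.05 s, during which the arm holds its last target. There are 200 camera calls.

### The job

One of the three sealed tins on the narrow wooden rail has something loose inside: find it by shaking them in turn, left, then middle, then right. Lift each off the rail and rock it lengthwise, far end well down and then near end well down (some 20 degrees each way), and stand a tin back upright on the rail before taking another, leaving the bench's other things alone. Present the one that rattles by holding it out level and still over the round black rubber mat, at least 10 cm above the bench, and finish while still holding it there, with the two silent tins standing on the rail.

Things in the scene. Friction and masses are not known exactly. Their poses are not given: they have to be found in the camera images.
- tin_left_mid (a point): Leftmost (+y) of three identical sealed metal tins, 120 long (its x axis, across the rail, +x the far end) x 56 wide (y axis, along the rail) x 46 tall; point at its centre, half-way up, at first 73 above the bench. The lid does not open; 0.33 to 0.42 kg with its contents
- tin_centre_mid (a point): Middle tin: size, axes and point as the leftmost. Inside one of the three tins, any of them, a loose 33 mm steel ball of 0.15 kg can run 77 mm from end to end; the other two are packed tight with the same weight, and nothing shifts in them
- tin_right_mid (a point): Rightmost (-y) tin: size, axes and point as the leftmost. When the tin with the ball is tipped end down the ball knocks and settles at the low end, felt at the wrist as a moment of about 0.05 N m about the tin's y axis through its centre, towards that end; the packed tins give almost none
- rail_top (a point): a fixed straight wooden rail, 56 wide (x axis) x 560 long (y axis) x 50 tall, that carries the tins across it; point on the middle of its top face, z up. The tins overhang it by 32 at each end. It stands level and turned by up to 0.2 rad
- mat: a fixed round black rubber mat, 90 in diameter, 4 thick, lying on the bench beyond the rail; origin at the centre of its underside
- chisel: bystander, leave alone: loose wood carving chisel, 240 long, 27 thick, lying between the rail and the robot, left side; origin at the middle of its length, on the bench
- mallet: bystander, leave alone: loose turned wooden carver's mallet standing on its head, 84 in diameter, 206 tall, far left; origin at the centre of its underside
- bowl: bystander, leave alone: loose turned wooden bowl, 110 in diameter, 50 tall, far right; origin at the centre of its underside
- glue: bystander, leave alone: loose small white glue bottle, 32 in diameter, 75 tall, standing just beyond the rail, between the left and centre tins; origin at the centre of its underside
- driver: bystander, leave alone: loose screwdriver with a wooden handle, lying between the rail and the robot, right side; origin at the middle of its length, on the bench
- offcut: bystander, leave alone: loose dark wood offcut 50 x 80 x 30 tall, lying on the bench on the robot's side of the rail; origin at the centre of its underside
- knob_blank: bystander, leave alone: loose turned wooden drawer knob, 34 in diameter, 42 tall, standing on the rail near its left end; origin at the centre of its underside

How it is judged:
By the outcome, as a careful person would: the job done as asked, in the order asked, and still so for the second after the job is handed in, while the arm keeps its last pose, push and grip.
It also fails if it takes over 70 s, if anything falls off the work surface, if the arm or the gripper's body presses on something with over 40 N, if the wrist force passes 120 N, or if a joint passes its speed limit or range.

## Working session

There is one attempt and no reset: what is moved stays moved. The work goes in short steps, Python scripts to look and compute and a tool call to move; the robot and the scene stay as the last step left them, time stands still between calls to the robot, and variables do not carry over. Pictures are saved under pics/ and viewed, about 8 in all and at most 12, crops included, and the job is handed in when it is done.

Besides the shell and the picture viewer there is one more tool, called after "Request:" by a JSON object that holds its "name" and its "arguments". servo_tool: Moves the arm, as the interface text tells. Its arguments: {"type":"object","properties":{"increments":{"type":"string"}},"required":["increments"]}

```bash
mkdir -p pics
cat > h.py <<'E'
import numpy as np, cv2
from rig import robot
def grab(n,f=None):
    d=robot.grab_frame(n)
    if f: cv2.imwrite('pics/'+f,d['img'][:,:,::-1])
    return d
def ray(d,u,v,z):
    R=cv2.Rodrigues(np.array(d['rvec'],float))[0]; t=np.array(d['tvec'],float).ravel()
    c=-R.T@t; r=R.T@np.array([(u-d['cx'])/d['fx'],(v-d['cy'])/d['fy'],1])
    return c+r*(z-c[2])/r[2]
def proj(d,p):
    R=cv2.Rodrigues(np.array(d['rvec'],float))[0]; t=np.array(d['tvec'],float).ravel()
    q=R@np.array(p)+t; return d['fx']*q[0]/q[2]+d['cx'],d['fy']*q[1]/q[2]+d['cy']
E
python3 - <<'E'
from h import *
import pickle
D={n:grab(n,n+'0.png') for n in('scene','side','wrist')}
pickle.dump(D,open('D0.pkl','wb'))
for n,d in D.items():
    R=cv2.Rodrigues(np.array(d['rvec'],float))[0]; print(n,-R.T@np.array(d['tvec']).ravel(),R[2],d['fx'])
s=robot.read_state();print(s,robot.tip_reach)
E
```

```text
scene [1.24048624 0.25364105 0.54921616] [-0.78737909 -0.26875066 -0.55480379] 477.3555270264587
side [0.53280236 0.63237369 0.75414822] [ 0.01662676 -0.6668042  -0.74504745] 466.67852773423067
wrist [0.57523623 0.07451308 0.37402209] [-0.00203106 -0.28924863 -0.95725185] 404.91917233458753
{'time_s': 0.15, 'joint_positions': array([-2.06288471e-01,  1.81372051e-01,  1.60777504e+00,  1.48673826e-05,
        1.35379242e+00, -2.06301668e-01]), 'dq': array([-0.00069695, -0.00182615, -0.00230755,  0.00150716, -0.00059797,
       -0.00057251]), 'effort': array([ 1.94259010e-03, -4.45260644e+01, -3.51692533e+01, -1.26067753e-04,
        5.82284134e-03,  2.14055274e-05]), 'tool_pos': array([5.74557812e-01, 1.21667946e-04, 2.12491770e-01]), 'orientation': array([-5.67599303e-04,  7.07103090e-01,  7.07110151e-01, -3.62473732e-04]), 'wrist_force': array([0.76712605, 0.44612736, 0.51565928]), 'wrist_torque': array([ 0.04531569,  0.00269802, -0.00593803]), 'opening': 0.08521559599848913} 0.011
```

View pictures.

View pics/scene0.png

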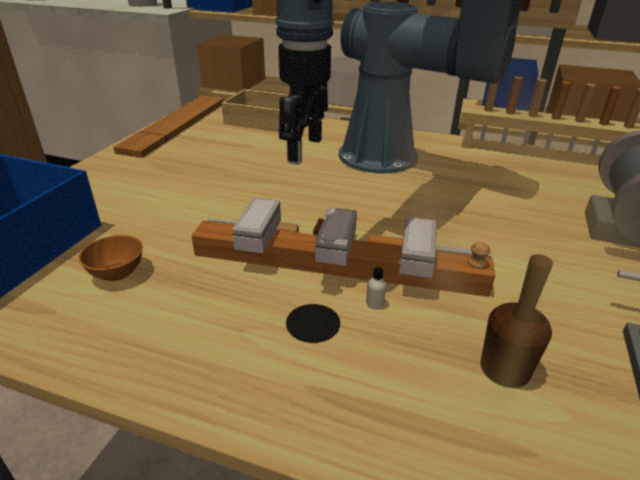

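View pics/side0.png

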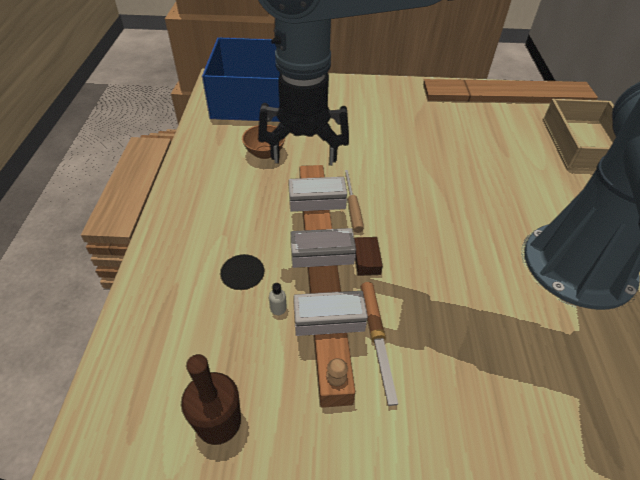

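Run:
```python
import cv2,numpy as np,pickle
from h import ray
D=pickle.load(open('D0.pkl','rb'))
a=D['side']['img'][165:345,270:390][:,:,::-1]; b=D['scene']['img'][190:290,220:450][:,:,::-1]
A=cv2.resize(a,None,fx=3.3,fy=3.3,interpolation=2); cv2.imwrite('pics/c1.png',A)
def mask(d,y0,y1,x0,x1):
    h=cv2.cvtColor(d['img'],cv2.COLOR_RGB2HSV); m=((h[...,1]<60)&(h[...,2]>75)).astype('uint8')
    z=np.zeros_like(m); z[y0:y1,x0:x1]=m[y0:y1,x0:x1]; return z
m=mask(D['side'],165,340,284,372)
n,l,s,c=cv2.connectedComponentsWithStats(m)
for i in range(1,n):
    if s[i,4]>200:
        p=cv2.findNonZero((l==i).astype('uint8')); print(s[i],cv2.boxPoints(cv2.minAreaRect(p)).round(1).tolist())
d=D['scene']
m=cv2.inRange(d['img'],(0,0,0),(50,50,50))[290:350,275:350]
n,l,s,c=cv2.connectedComponentsWithStats(m);i=1+s[1:,4].argmax();print('mat',s[i],ray(d,c[i][0]+275,c[i][1]+290,.004))
for u,v in((243,271),):print(ray(D['side'],u,v,.004))
```

```text
[ 289  177   58   23 1176] [[288.29998779296875, 178.39999389648438], [345.5, 176.0], [346.29998779296875, 196.89999389648438], [289.1000061035156, 199.1999969482422]]
[290 198  57  14 579] [[289.5, 200.8000030517578], [346.0, 198.0], [346.5, 208.3000030517578], [290.1000061035156, 211.10000610351562]]
[ 291  228   65   40 2209] [[289.8999938964844, 230.6999969482422], [353.8999938964844, 227.10000610351562], [355.8999938964844, 263.6000061035156], [292.0, 267.20001220703125]]
[ 294  291   74   45 2827] [[292.8999938964844, 294.1000061035156], [365.29998779296875, 289.3999938964844], [368.0, 330.6000061035156], [295.6000061035156, 335.3999938964844]]
mat [  12   15   53   37 1555] [0.70302142 0.06038304 0.004     ]
[0.69440625 0.06068705 0.004     ]
```

View pics/c1.png

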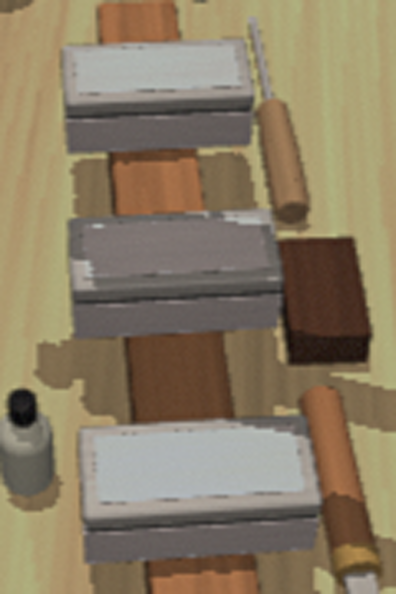

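Run:
```python
import numpy as np,pickle
from h import ray,proj
D=pickle.load(open('D0.pkl','rb'));d=D['side']
T={'R':[(66,44),(246,38),(252,102),(66,110)],'C':[(70,220),(270,210),(280,285),(73,296)],'L':[(82,432),(312,420),(318,510),(84,522)]}
for k,c in T.items():
    P=np.array([ray(d,270+u/3.3,165+v/3.3,.094)[:2] for u,v in c])
    far=(P[0]+P[3])/2;near=(P[1]+P[2])/2
    e=far-near
    print(k,P.mean(0).round(4),'len',np.linalg.norm(e).round(4),'yaw',np.arctan2(e[1],e[0]).round(3),'w',np.linalg.norm(P[0]-P[3]).round(4),np.linalg.norm(P[1]-P[2]).round(4), 'inscene',proj(D['scene'],[*P.mean(0),.096]))
# rail near/far edges
for pts in([(109,152),(127,337),(152,565)],[(198,152),(222,335),(258,565)]):
    Q=np.array([ray(d,270+u/3.3,165+v/3.3,.05)[:2] for u,v in pts]);print(Q.round(4).tolist(),np.polyfit(Q[:,1],Q[:,0],1))
```

```text
R [ 0.5516 -0.1006] len 0.1169 yaw 0.119 w 0.062 0.0609 inscene (np.float64(259.684248508153), np.float64(212.3411175373924))
C [0.5361 0.0507] len 0.1167 yaw 0.127 w 0.0574 0.0575 inscene (np.float64(339.7125758118483), np.float64(223.28384299257152))
L [0.5178 0.1973] len 0.1183 yaw 0.116 w 0.0536 0.0545 inscene (np.float64(422.77791852319854), np.float64(233.61723791524804))
[[0.5811, -0.0715], [0.5611, 0.0793], [0.5399, 0.2277]] [-0.13794327  0.57150822]
[[0.5237, -0.075], [0.506, 0.0747], [0.4852, 0.2248]] [-0.12854329  0.51455362]
```

Request:
{"name": "servo_tool", "arguments": {"increments": "0 0 0 48 -14 0 85;0 0 0 48 -14 0 85;0 0 0 48 -14 0 85;0 0 0 48 -14 0 85;0 0 0.145 0 0 0 85;0 0 0.145 0 0 0 85;0 0 0.145 0 0 0 85;0 0 0.145 0 0 0 85"}}

```text
time_s: 0.95
tool_pos: [0.515, 0.198, 0.2097]
orientation: [-0.001, 0.885, 0.466, -0.002]
wrist_force: [0.9, -0.6, 0.8]
opening: 0.0852
```

Request:
{"name": "servo_tool", "arguments": {"increments": "0 0 0.145 0 0 0 85;0 0 0.145 0 0 0 85;0 0 0.145 0 0 0 85;0 0 0.145 0 0 0 85;0 0 0.145 0 0 0 85;0 0 0.145 0 0 0 85;0 0 0 0 0 0 85"}}

```text
time_s: 1.65
tool_pos: [0.5129, 0.1982, 0.2071]
orientation: [0.0, 0.999, 0.034, -0.005]
wrist_force: [0.1, 0.5, -0.7]
opening: 0.0853
```

```bash
cat >> h.py <<'E'
from scipy.spatial.transform import Rotation as Ro
def goto(x,y,z,hd,pitch=0):
    "print turn (rad) and shift (mm) in tool axes from now to target; hd=tool x heading"
    s=robot.read_state(); w,a,b,c=s['orientation']; R=Ro.from_quat([a,b,c,w])
    T=Ro.from_matrix(np.array([[np.cos(hd),np.sin(hd),0],[np.sin(hd),-np.cos(hd),0],[0,0,-1]]).T.T)*Ro.from_rotvec([0,pitch,0])
    print('t',round(s['time_s'],2),'pos',s['tool_pos'].round(4),'turn',(R.inv()*T).as_rotvec().round(3),'shift',(1000*R.inv().apply(np.array([x,y,z])-s['tool_pos'])).round(1),
     'F',s['wrist_force'].round(1),'Mtool',R.inv().apply(s['wrist_torque']).round(3),'op',round(s['opening'],4))
E
python3 - <<'E'
from h import *
grab('wrist','w1.png'); goto(.5178,.1973,.071,.125)
import pickle;pickle.dump(robot.grab_frame('wrist'),open('w1.pkl','wb'))
E
```

```text
t 1.7 pos [0.5129 0.1982 0.2071] turn [-0.     0.01  -0.053] shift [  6.2   1.3 136. ] F [-0.2  0.2 -0.2] Mtool [-0.016 -0.008 -0.077] op 0.085
```

View pics/w1.png

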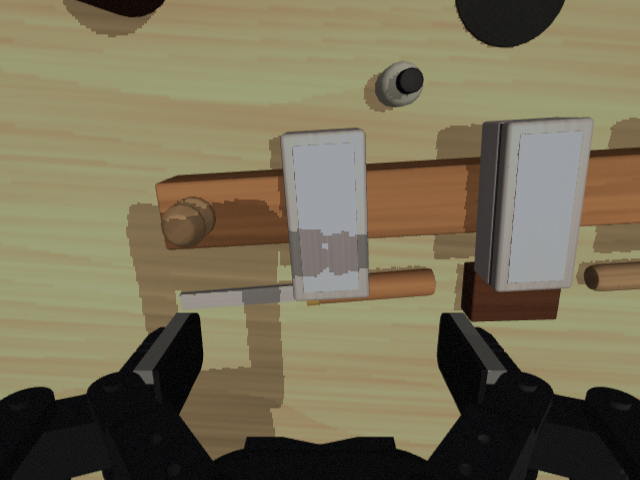

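Run:
```python
from h import *
import pickle
d=pickle.load(open('w1.pkl','rb'))
for k,c in {'L':[(283,135),(364,129),(368,297),(295,300)],'C':[(503,124),(591,118),(573,290),(495,289)]}.items():
    P=np.array([ray(d,u,v,.095)[:2] for u,v in c]); e=(P[0]+P[1]-P[2]-P[3])/2
    print(k,P.mean(0).round(4),np.linalg.norm(e),np.arctan2(e[1],e[0]),np.linalg.norm(P[0]-P[1]),np.linalg.norm(P[2]-P[3]))
```

```text
L [0.5198 0.1938] 0.11880374767060224 0.12341520939136731 0.052809087212892944 0.05393059772158672
C [0.5372 0.0484] 0.11870925294736161 0.15884088104045282 0.05627660294105182 0.05728960466678396
```

Request:
{"name": "servo_tool", "arguments": {"increments": "0 0.01 -0.053 7 4 30 85;0 0 0 0 0 40 85;0 0 0 0 0 40 85;0 0 0 0 0 20 85;0 0 0 0 0 0 85;0 0 0 0 0 0 85"}}

```text
time_s: 2.35
tool_pos: [0.5225, 0.195, 0.0753]
orientation: [-0.0, 0.997, 0.074, 0.003]
wrist_force: [0.6, 0.2, 0.3]
opening: 0.0849
```

Run:
```python
from h import *
goto(.519,.1955,.071,.122)
```

```text
t 2.35 pos [0.5225 0.195  0.0753] turn [-0.    -0.005  0.027] shift [-3.4 -1.   4.3] F [0.6 0.2 0.3] Mtool [-0.008  0.05  -0.011] op 0.0849
```

Request:
{"name": "servo_tool", "arguments": {"increments": "0 -0.005 0.02 -3 -1 3 85;0 0 0 0 0 0 50;0 0 0 0 0 0 50;0 0 0 0 0 0 50;0 0 0 0 0 0 50;0 0 0 0 0 0 50;0 0 0 0 0 0 50"}}

```text
time_s: 3.05
tool_pos: [0.5234, 0.1965, 0.0784]
orientation: [-0.001, 0.998, 0.065, 0.005]
wrist_force: [-0.4, -0.2, -0.4]
opening: 0.0499
```

Run:
```python
from h import *
goto(.519,.1955,.171,.122)
```

```text
t 3.05 pos [0.5234 0.1965 0.0784] turn [-0.001 -0.01   0.008] shift [ -3.5   0.4 -92.7] F [-0.4 -0.2 -0.4] Mtool [ 0.005 -0.023 -0.034] op 0.0499
```

Run:
```python
from h import *
a=grab('side')['img'][:,:,::-1]; b=grab('scene')['img'][:,:,::-1]
A=cv2.resize(a[200:380,250:400],None,fx=2.6,fy=2.6);B=cv2.resize(b[150:330,350:500],None,fx=2.6,fy=2.6)
cv2.imwrite('pics/c2.png',np.hstack([A,B]))
goto(.519,.1955,.171,.122);print(robot.read_state()['joint_positions'])
```

```text
t 3.15 pos [0.5233 0.1964 0.0782] turn [-0.001 -0.01   0.008] shift [ -3.5   0.3 -92.8] F [ 0.8 -0.1  0.3] Mtool [-0.036  0.008 -0.009] op 0.05
[1.46492410e-01 2.98527896e-01 1.76089328e+00 5.14407739e-04
 1.07226852e+00 1.58694934e+00]
```

View pics/c2.png

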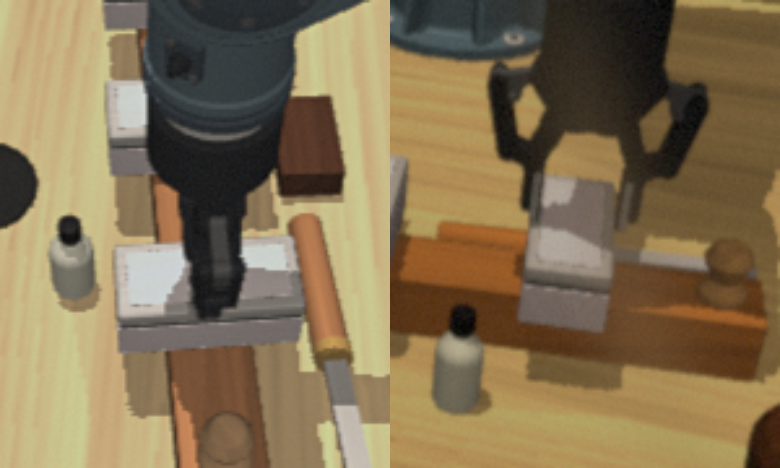

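Request:
{"name": "servo_tool", "arguments": {"increments": "0 0 0 0 0 0 70;0 0 0 0 0 0 70;0 0 0 0 0 0 70;0 0 0 -3 0 6 70;0 0 0 0 0 0 70;0 0 0 0 0 0 70"}}

```text
time_s: 3.75
tool_pos: [0.5196, 0.1959, 0.0711]
orientation: [-0.001, 0.998, 0.065, 0.004]
wrist_force: [0.5, 0.6, 0.1]
opening: 0.0702
```

Run:
```python
from h import *
goto(.519,.1955,.071,.122)
```

```text
t 3.75 pos [0.5196 0.1959 0.0711] turn [-0.001 -0.009  0.008] shift [-0.7  0.3  0.1] F [0.5 0.6 0.1] Mtool [-0.008  0.051 -0.023] op 0.0702
```

Request:
{"name": "servo_tool", "arguments": {"increments": "0 -0.005 0 0 0 3 40;0 0 0 0 0 0 30;0 0 0 0 0 0 30;0 0 0 0 0 0 30;0 0 0 0 0 0 30;0 0 0 0 0 0 30"}}

```text
time_s: 4.35
tool_pos: [0.5201, 0.1958, 0.0685]
orientation: [-0.0, 0.998, 0.065, 0.002]
wrist_force: [-0.3, -0.2, 1.1]
opening: 0.0537
```

Run:
```python
from h import *
goto(.519,.1955,.171,.122)
```

```text
t 4.35 pos [0.5201 0.1958 0.0685] turn [-0.    -0.004  0.008] shift [-8.000e-01  1.000e-01 -1.025e+02] F [-0.3 -0.2  1.1] Mtool [-0.021 -0.145  0.001] op 0.0537
```

Request:
{"name": "servo_tool", "arguments": {"increments": "0 0 0 0 0 -10 30;0 0 0 0 0 -25 30;0 0 0 0 0 -35 30;0 0 0 0 0 -30 30;0 0 0 0 0 -5 30;0 0 0 0 0 0 30;0 0 0 0 0 0 30;0 0 0 0 0 0 30"}}

```text
time_s: 5.15
tool_pos: [0.514, 0.1949, 0.1706]
orientation: [0.0, 0.998, 0.065, -0.005]
wrist_force: [-0.1, 0.2, -4.7]
opening: 0.0534
```

Run:
```python
from h import *
goto(.519,.1955,.171,.122)
d=grab('side')['img'][:,:,::-1];cv2.imwrite('pics/s3.png',d)
goto(.519,.1955,.171,.122)
```

```text
t 5.15 pos [0.514  0.1949 0.1706] turn [-0.     0.01   0.008] shift [ 5.   0.1 -0.4] F [-0.1  0.2 -4.7] Mtool [0.011 0.054 0.025] op 0.0534
t 5.2 pos [0.5138 0.1949 0.1703] turn [-0.     0.011  0.008] shift [ 5.3  0.1 -0.8] F [-0.6 -0.7 -4.3] Mtool [-0.025  0.025  0.007] op 0.0539
```

Request:
{"name": "servo_tool", "arguments": {"increments": "0 -0.13 0 0 0 0 30;0 -0.13 0 0 0 0 30;0 -0.13 0 0 0 0 30;0 0 0 0 0 0 30;0 0 0 0 0 0 30;0 0 0 0 0 0 30;0 0 0 0 0 0 30"}}

```text
time_s: 5.9
tool_pos: [0.507, 0.1943, 0.1609]
orientation: [0.014, 0.975, 0.064, -0.21]
wrist_force: [0.4, 0.1, -3.4]
opening: 0.0538
```

```bash
cat >> h.py <<'E'
def feel(n=8):
    L=[]
    for i in range(n):
        s=robot.read_state();w,a,b,c=s['orientation'];R=Ro.from_quat([a,b,c,w])
        L.append(np.r_[R.inv().apply(s['wrist_torque']),s['wrist_force'],s['tool_pos']]); robot.grab_frame('wrist')
    L=np.array(L);x=R.apply([1,0,0]);print('Mtool',L.mean(0)[:3].round(3),'sd',L[:,1].std().round(3),'F',L.mean(0)[3:6].round(2),'pitch up deg',np.degrees(np.arcsin(x[2])).round(1),'pos',L.mean(0)[6:].round(4))
E
python3 -c "
from h import *
feel(); goto(.519,.1955,.171,.122)"
```

```text
Mtool [ 0.004  0.474 -0.008] sd 0.03 F [ 0.03  0.03 -3.44] pitch up deg -24.4 pos [0.5074 0.1943 0.1613]
t 6.3 pos [0.5075 0.1943 0.1607] turn [0.002 0.426 0.009] shift [  6.3   0.3 -14.1] F [ 0.2 -0.5 -3.2] Mtool [ 0.021  0.425 -0.006] op 0.0534
```

Request:
{"name": "servo_tool", "arguments": {"increments": "0 0.14 0 0 0 0 30;0 0.14 0 0 0 0 30;0 0.14 0 0 0 0 30;0 0.14 0 0 0 0 30;0 0.14 0 0 0 0 30;0 0.1 0 0 0 0 30;0 0 0 0 0 0 30;0 0 0 0 0 0 30"}}

```text
time_s: 7.1
tool_pos: [0.5034, 0.1931, 0.1551]
orientation: [-0.012, 0.979, 0.064, 0.192]
wrist_force: [0.5, 0.1, -2.8]
opening: 0.0536
```

```bash
python3 -c "
from h import *
robot.grab_frame('wrist');robot.grab_frame('wrist');robot.grab_frame('wrist')
feel(); goto(.519,.1955,.171,.122)"
```

```text
Mtool [-0.004 -0.431  0.009] sd 0.016 F [ 0.18 -0.13 -3.94] pitch up deg 22.3 pos [0.5045 0.1931 0.1547]
t 7.65 pos [0.5038 0.1931 0.1543] turn [-0.001 -0.389  0.007] shift [20.6 -0.4 -9.6] F [ 0.2  0.9 -3. ] Mtool [-0.011 -0.445  0.027] op 0.0536
```

Request:
{"name": "servo_tool", "arguments": {"increments": "0 -0.13 0 0 0 0 30;0 -0.13 0 0 0 0 30;0 -0.12 0 0 0 0 30;0 0 0 0 0 0 30;0 0 0 0 0 0 30;0 0 0 0 0 0 30"}}

```text
time_s: 8.25
tool_pos: [0.5006, 0.193, 0.1507]
orientation: [0.0, 0.998, 0.065, -0.003]
wrist_force: [-0.2, 0.3, -3.6]
opening: 0.0535
```

```bash
python3 -c "
from h import *
feel(4); goto(.5201,.1958,.0695,.130,-.004)"
```

```text
Mtool [-0.006 -0.002  0.005] sd 0.018 F [-0.34  0.34 -3.57] pitch up deg -0.4 pos [0.5002 0.193  0.1509]
t 8.45 pos [0.5002 0.193  0.1513] turn [0.    0.003 0.001] shift [20.6 -0.2 81.6] F [ 0.4  0.1 -3.9] Mtool [-0.06   0.012  0.009] op 0.0535
```

Request:
{"name": "servo_tool", "arguments": {"increments": "0 0 0 20 0 0 30;0 0 0 0 0 20 30;0 0 0 0 0 30 30;0 0 0 0 0 15 30;0 0 0 0 0 0 30;0 0 0 0 0 0 30;0 0 0 0 0 0 30"}}

```text
time_s: 9.15
tool_pos: [0.5207, 0.1965, 0.0892]
orientation: [-0.0, 0.998, 0.066, 0.002]
wrist_force: [-0.7, -0.1, -3.6]
opening: 0.0534
```

```bash
python3 -c "
from h import *
goto(.5201,.1958,.0695,.130,-.004)"
```

```text
t 9.15 pos [0.5207 0.1965 0.0892] turn [ 0.    -0.008  0.002] shift [-0.8  0.6 19.7] F [-0.7 -0.1 -3.6] Mtool [-0.031  0.001 -0.022] op 0.0534
```

Request:
{"name": "servo_tool", "arguments": {"increments": "0 -0.004 0 -1 0 10 30;0 0 0 0 0 5 30;0 0 0 0 0 0 30;0 0 0 0 0 3 30;0 0 0 0 0 0 30;0 0 0 0 0 0 30"}}

```text
time_s: 9.75
tool_pos: [0.5217, 0.1968, 0.0726]
orientation: [-0.0, 0.998, 0.066, 0.003]
wrist_force: [0.9, 0.9, -3.0]
opening: 0.0537
```

```bash
python3 -c "
from h import *
goto(.5201,.1958,.0685,.130,-.004)"
```

```text
t 9.75 pos [0.5217 0.1968 0.0726] turn [-0.    -0.009  0.002] shift [-1.7  0.8  4.1] F [ 0.9  0.9 -3. ] Mtool [-0.007 -0.002 -0.029] op 0.0537
```

Request:
{"name": "servo_tool", "arguments": {"increments": "0 -0.004 0 -1 0 3 30;0 0 0 0 0 0 30;0 0 0 0 0 1 30;0 0 0 0 0 0 30"}}

```text
time_s: 10.15
tool_pos: [0.521, 0.1967, 0.0686]
orientation: [-0.0, 0.998, 0.066, 0.001]
wrist_force: [-0.5, 0.2, -4.2]
opening: 0.0533
```

```bash
python3 -c "
from h import *
goto(.5201,.1958,.0685,.130,-.004)"
```

```text
t 10.15 pos [0.521  0.1967 0.0686] turn [-0.    -0.006  0.002] shift [-1.   0.7  0.1] F [-0.5  0.2 -4.2] Mtool [-0.008  0.035 -0.009] op 0.0533
```

Request:
{"name": "servo_tool", "arguments": {"increments": "0 0 0 0 0 1 30;0 0 0 0 0 1 30;0 0 0 0 0 0 30"}}

```text
time_s: 10.45
tool_pos: [0.5213, 0.1967, 0.0689]
orientation: [0.0, 0.998, 0.066, 0.001]
wrist_force: [-0.3, 0.5, -4.2]
opening: 0.0535
```

```bash
python3 -c "
from h import *
feel(3)
goto(.5201,.1958,.0685,.130,-.004)"
```

```text
Mtool [ 0.005 -0.007 -0.021] sd 0.035 F [-0.19  0.2  -3.55] pitch up deg 0.1 pos [0.5213 0.1967 0.0688]
t 10.6 pos [0.5212 0.1967 0.0686] turn [ 0.    -0.006  0.002] shift [-1.3  0.8  0.1] F [-0.3 -0.2 -2.1] Mtool [-0.001 -0.075  0.029] op 0.0541
```

Request:
{"name": "servo_tool", "arguments": {"increments": "0 0 0 0 0 2 30;0 0 0 0 0 2 30;0 0 0 0 0 0 30"}}

```text
time_s: 10.9
tool_pos: [0.5217, 0.1968, 0.0691]
orientation: [0.0, 0.998, 0.066, 0.001]
wrist_force: [0.5, 0.1, -4.2]
opening: 0.0537
```

```bash
python3 -c "
from h import *
feel(3)"
```

```text
Mtool [ 0.025 -0.046 -0.019] sd 0.104 F [-0.08 -0.24 -1.87] pitch up deg 0.1 pos [0.5217 0.1968 0.0689]
```

Request:
{"name": "servo_tool", "arguments": {"increments": "0 0 0 0 0 0 60;0 0 0 0 0 0 70;0 0 0 0 0 0 85;0 0 0 0 0 0 85;0 0 0 0 0 -20 85;0 0 0 0 0 -40 85;0 0 0 0 0 -30 85;0 0 0 0 0 0 85"}}

```text
time_s: 11.85
tool_pos: [0.5213, 0.1966, 0.16]
orientation: [0.0, 0.998, 0.066, -0.0]
wrist_force: [0.5, -0.0, -0.2]
opening: 0.085
```

```bash
python3 -c "
from h import *
a=grab('side')['img'][:,:,::-1]; b=grab('scene')['img'][:,:,::-1]
A=cv2.resize(a[200:380,250:400],None,fx=2.6,fy=2.6);B=cv2.resize(b[150:330,350:500],None,fx=2.6,fy=2.6)
cv2.imwrite('pics/c4.png',np.hstack([A,B]))
goto(.5367,.0495,.145,.13)"
```

```text
t 11.95 pos [0.519  0.1962 0.1561] turn [0.001 0.006 0.002] shift [ -1.8 147.7  11.2] F [-0.2  0.9 -0.6] Mtool [-0.014 -0.022  0.035] op 0.0846
```

View pics/c4.png

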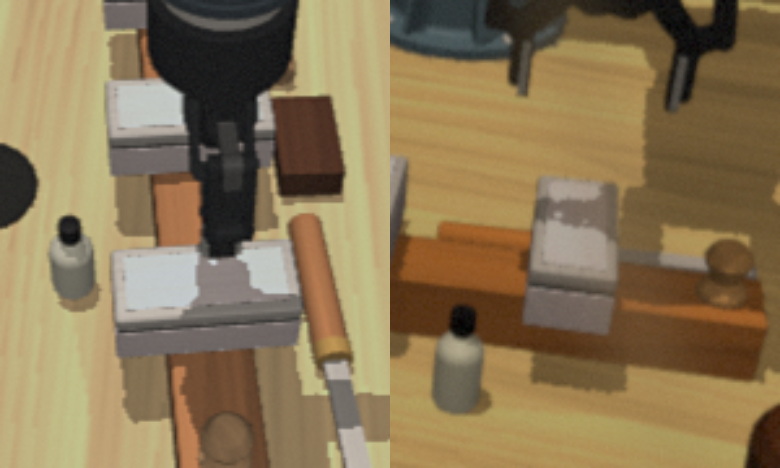

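Request:
{"name": "servo_tool", "arguments": {"increments": "0 0 0 0 40 0 85;0 0 0 0 40 0 85;0 0 0 0 40 0 85;0 0 0 0 26 0 85;0 0 0 0 0 0 85;0 0 0 0 0 0 85"}}

```text
time_s: 12.55
tool_pos: [0.5326, 0.0482, 0.1457]
orientation: [-0.001, 0.998, 0.067, -0.011]
wrist_force: [-0.2, 1.0, 0.2]
opening: 0.085
```

```bash
python3 -c "
from h import *
d=grab('wrist','w5.png')
h=cv2.cvtColor(d['img'],cv2.COLOR_RGB2HSV)
goto(.5367,.0495,.0685,.135)"
```

```text
t 12.6 pos [0.5325 0.0484 0.1456] turn [-0.003  0.021  0.001] shift [ 6.  -0.3 77. ] F [ 0.2  0.  -0.4] Mtool [-0.009 -0.013 -0.01 ] op 0.0851
```

View pics/w5.png

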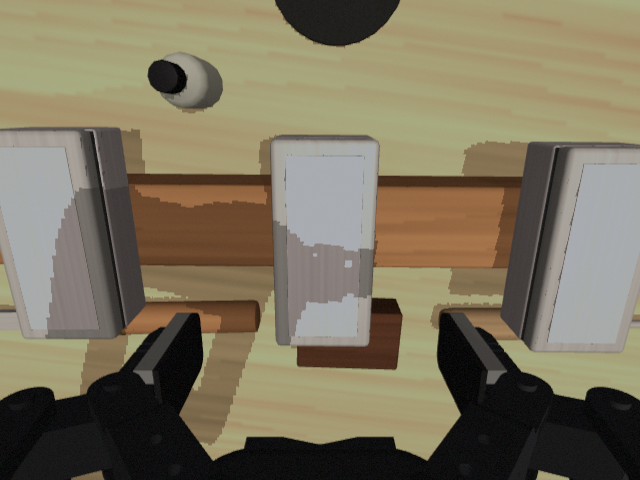

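```bash
python3 -c "
from h import *
d=grab('wrist')
P=np.array([ray(d,u,v,.095)[:2] for u,v in [(272,138),(379,137),(371,344),(276,345)]]); e=(P[0]+P[1]-P[2]-P[3])/2
print(P.mean(0),np.linalg.norm(e),np.arctan2(e[1],e[0]))
goto(*P.mean(0),.0685,.135)"
```

```text
[0.53790669 0.0472955 ] 0.11960166606355381 0.12916404726907138
t 12.65 pos [0.5327 0.049  0.1461] turn [-0.003  0.021  0.002] shift [ 6.6  2.6 77.4] F [ 0.2 -0.8  0. ] Mtool [-0.    -0.019 -0.   ] op 0.0849
```

Request:
{"name": "servo_tool", "arguments": {"increments": "0 0.015 0 6 1 20 85;0 0 0 0 0 30 85;0 0 0 0 0 15 85;0 0 0 0 0 0 85;0 0 0 0 0 0 85"}}

```text
time_s: 13.15
tool_pos: [0.5378, 0.0551, 0.0789]
orientation: [-0.002, 0.997, 0.072, -0.002]
wrist_force: [-0.1, -0.8, 0.5]
opening: 0.0857
```

```bash
python3 -c "
from h import *
goto(.5375,.048,.0685,.130)"
```

```text
t 13.15 pos [0.5378 0.0551 0.0789] turn [-0.004  0.004  0.015] shift [-1.3  7.1 10.4] F [-0.1 -0.8  0.5] Mtool [-0.04   0.008  0.002] op 0.0857
```

Request:
{"name": "servo_tool", "arguments": {"increments": "0 0 0.01 -1 6 6 85;0 0 0 0 0 4 85;0 0 0 0 0 0 85;0 0 0 0 0 0 85"}}

```text
time_s: 13.55
tool_pos: [0.5394, 0.0494, 0.0707]
orientation: [-0.001, 0.998, 0.068, -0.0]
wrist_force: [-0.4, 0.5, -0.3]
opening: 0.085
```

```bash
python3 -c "
from h import *
goto(.5375,.048,.0685,.130)"
```

```text
t 13.55 pos [0.5394 0.0494 0.0707] turn [-0.003  0.     0.005] shift [-2.1  1.2  2.2] F [-0.4  0.5 -0.3] Mtool [-0.077  0.027  0.034] op 0.085
```

Good; close, then lift.

Request:
{"name": "servo_tool", "arguments": {"increments": "0 0 0 -2 1 2 50;0 0 0 0 0 0 30;0 0 0 0 0 0 30;0 0 0 0 0 0 30;0 0 0 0 0 0 30;0 0 0 0 0 0 30;0 0 0 0 0 0 30"}}

```text
time_s: 14.25
tool_pos: [0.5384, 0.0478, 0.0701]
orientation: [-0.001, 0.998, 0.067, 0.001]
wrist_force: [-0.1, 0.6, 0.0]
opening: 0.0535
```

```bash
python3 -c "
from h import *
goto(.5375,.048,.0685,.130)"
```

```text
t 14.25 pos [0.5384 0.0478 0.0701] turn [-0.002 -0.002  0.005] shift [-0.8 -0.3  1.6] F [-0.1  0.6  0. ] Mtool [ 0.045 -0.041 -0.016] op 0.0535
```

Request:
{"name": "servo_tool", "arguments": {"increments": "0 0 0 0 0 -10 30;0 0 0 0 0 -25 30;0 0 0 0 0 -35 30;0 0 0 0 0 -30 30;0 0 0 0 0 -5 30;0 0 0 0 0 0 30;0 0 0 0 0 0 30;0 0 0 0 0 0 30"}}

```text
time_s: 15.05
tool_pos: [0.5328, 0.0481, 0.1734]
orientation: [-0.002, 0.998, 0.067, -0.006]
wrist_force: [-0.1, -0.3, -3.7]
opening: 0.0534
```

```bash
python3 -c "
from h import *
feel(4);goto(.5375,.048,.0685,.130)"
```

```text
Mtool [-0.024  0.016  0.012] sd 0.012 F [-0.09  0.03 -3.69] pitch up deg -0.6 pos [0.5327 0.0481 0.1733]
t 15.25 pos [0.5331 0.0481 0.1738] turn [-0.005  0.01   0.005] shift [  5.4   1.2 105.3] F [ 0.4  0.2 -3.7] Mtool [ 0.016  0.047 -0.011] op 0.0533
```

Request:
{"name": "servo_tool", "arguments": {"increments": "0 -0.13 0 0 0 0 30;0 -0.13 0 0 0 0 30;0 -0.13 0 0 0 0 30;0 0 0 0 0 0 30;0 0 0 0 0 0 30;0 0 0 0 0 0 30;0 0 0 0 0 0 30"}}

```text
time_s: 15.95
tool_pos: [0.5298, 0.0484, 0.1693]
orientation: [0.01, 0.976, 0.066, -0.206]
wrist_force: [-0.5, 0.7, -3.3]
opening: 0.0533
```

```bash
python3 -c "
from h import *
feel(); goto(.5375,.048,.0685,.130)"
```

```text
Mtool [-0.004  0.492 -0.022] sd 0.022 F [ 0.35  0.06 -3.46] pitch up deg -23.8 pos [0.5299 0.0484 0.1694]
t 16.35 pos [0.53   0.0484 0.1688] turn [-0.006  0.417  0.006] shift [47.3  2.1 88.7] F [-0.2 -0.2 -3.7] Mtool [0.028 0.433 0.009] op 0.0534
```

Request:
{"name": "servo_tool", "arguments": {"increments": "0 0.14 0 0 0 0 30;0 0.14 0 0 0 0 30;0 0.14 0 0 0 0 30;0 0.14 0 0 0 0 30;0 0.14 0 0 0 0 30;0 0.1 0 0 0 0 30;0 0 0 0 0 0 30;0 0 0 0 0 0 30"}}

```text
time_s: 17.15
tool_pos: [0.526, 0.0485, 0.1627]
orientation: [-0.017, 0.978, 0.065, 0.197]
wrist_force: [-0.3, -0.4, -4.1]
opening: 0.0534
```

```bash
python3 -c "
from h import *
robot.grab_frame('wrist');robot.grab_frame('wrist');robot.grab_frame('wrist')
feel(); goto(.5375,.048,.0685,.130)"
```

```text
Mtool [-0.025 -0.438 -0.002] sd 0.033 F [ 0.19  0.35 -3.69] pitch up deg 22.8 pos [0.5269 0.0488 0.1623]
t 17.7 pos [0.5262 0.0488 0.162 ] turn [-0.008 -0.398  0.002] shift [-26.    3.1  90.4] F [-1.   0.4 -4.4] Mtool [-0.044 -0.428  0.014] op 0.0529
```

Request:
{"name": "servo_tool", "arguments": {"increments": "0 -0.13 0 0 0 0 30;0 -0.13 0 0 0 0 30;0 -0.12 0 0 0 0 30;0 0 0 0 0 0 30;0 0 0 0 0 0 30;0 0 0 0 0 0 30"}}

```text
time_s: 18.3
tool_pos: [0.5231, 0.0494, 0.1582]
orientation: [-0.004, 0.998, 0.066, 0.001]
wrist_force: [0.2, -0.5, -3.9]
opening: 0.0533
```

```bash
python3 -c "
from h import *
feel(6); goto(.5384,.0478,.0701,.132)"
```

```text
Mtool [-0.005 -0.015 -0.03 ] sd 0.024 F [-0.04 -0.03 -3.13] pitch up deg 0.1 pos [0.5228 0.0493 0.1585]
t 18.6 pos [0.5231 0.0492 0.1588] turn [-0.008 -0.002  0.   ] shift [14.8  4.2 88.7] F [ 1.2  0.1 -3.9] Mtool [-0.025  0.035 -0.024] op 0.0533
```

Request:
{"name": "servo_tool", "arguments": {"increments": "-0.006 0 0 15 4 0 30;0 0 0 0 0 25 30;0 0 0 0 0 30 30;0 0 0 0 0 18 30;0 0 0 0 0 0 30;0 0 0 0 0 0 30;0 0 0 0 0 0 30"}}

```text
time_s: 19.3
tool_pos: [0.5413, 0.0467, 0.0883]
orientation: [-0.0, 0.998, 0.066, 0.006]
wrist_force: [-0.4, 0.1, -2.9]
opening: 0.0532
```

```bash
python3 -c "
from h import *
goto(.5384,.0478,.0701,.132)"
```

```text
t 19.3 pos [0.5413 0.0467 0.0883] turn [ 0.    -0.011 -0.001] shift [-2.9 -1.4 18.1] F [-0.4  0.1 -2.9] Mtool [-0.005  0.003 -0.014] op 0.0532
```

Request:
{"name": "servo_tool", "arguments": {"increments": "0 -0.007 0 -2 -1 10 30;0 0 0 0 0 6 30;0 0 0 0 0 0 30;0 0 0 0 0 4 30;0 0 0 0 0 0 30;0 0 0 0 0 3 30;0 0 0 0 0 0 30"}}

```text
time_s: 20.0
tool_pos: [0.5431, 0.0471, 0.0708]
orientation: [0.001, 0.998, 0.066, 0.006]
wrist_force: [-0.3, 0.3, -4.0]
opening: 0.0532
```

```bash
python3 -c "
from h import *
feel(3);goto(.5384,.0478,.0701,.132)"
```

```text
Mtool [-0.003  0.072  0.029] sd 0.106 F [ 0.92  0.6  -2.28] pitch up deg 0.7 pos [0.5432 0.0471 0.0707]
t 20.15 pos [0.5434 0.0471 0.0703] turn [ 0.002 -0.013 -0.   ] shift [-4.9 -1.4  0.2] F [ 0.5  0.2 -0.2] Mtool [0.122 0.193 0.023] op 0.0535
```

Request:
{"name": "servo_tool", "arguments": {"increments": "0 -0.01 0 0 0 2 30;0 0 0 0 0 0 30;0 0 0 0 0 0 60;0 0 0 0 0 0 85;0 0 0 0 0 0 85;0 0 0 0 0 0 85;0 0 0 0 0 -20 85;0 0 0 0 0 -40 85"}}

```text
time_s: 20.95
tool_pos: [0.5391, 0.0475, 0.1249]
orientation: [0.0, 0.998, 0.066, -0.005]
wrist_force: [0.4, 0.0, -0.9]
opening: 0.085
```

```bash
python3 -c "
from h import *
goto(.552,-.1015,.145,.13)"
```

```text
t 20.95 pos [0.5391 0.0475 0.1249] turn [-0.     0.01   0.001] shift [ -6.9 149.4 -20.1] F [ 0.4  0.  -0.9] Mtool [0.018 0.023 0.033] op 0.085
```

Request:
{"name": "servo_tool", "arguments": {"increments": "0 0.005 0 0 0 -25 85;0 0 0 -3 30 0 85;0 0 0 -3 40 0 85;0 0 0 0 40 0 85;0 0 0 0 35 0 85;0 0 0 0 0 0 85;0 0 0 0 0 0 85;0 0 0 0 0 0 85"}}

```text
time_s: 21.75
tool_pos: [0.557, -0.1013, 0.1579]
orientation: [0.001, 0.998, 0.067, 0.004]
wrist_force: [0.5, 0.7, 0.9]
opening: 0.0852
```

```bash
python3 -c "
from h import *
d=grab('wrist','w6.png');import pickle;pickle.dump(d,open('w6.pkl','wb'))
goto(.552,-.1015,.0695,.13)"
```

```text
t 21.8 pos [ 0.5569 -0.101   0.1578] turn [ 0.003 -0.007  0.005] shift [-5.6 -0.4 88.3] F [ 0.5  0.2 -0.1] Mtool [-0.019 -0.009 -0.002] op 0.0852
```

View pics/w6.png

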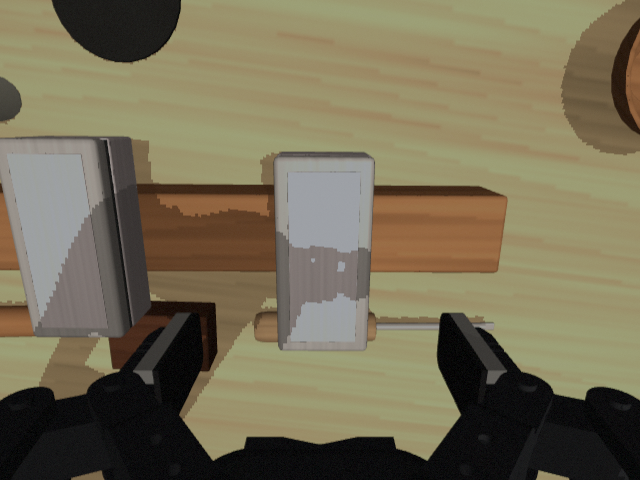

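```bash
python3 -c "
from h import *
import pickle
d=pickle.load(open('w6.pkl','rb'))
P=np.array([ray(d,u,v,.095)[:2] for u,v in [(275,156),(374,156),(368,349),(278,350)]]); e=(P[0]+P[1]-P[2]-P[3])/2
print(P.mean(0),np.linalg.norm(e),np.arctan2(e[1],e[0]))
goto(*P.mean(0),.0695,.13)"
```

```text
[ 0.55398922 -0.10373535] 0.11917218547766714 0.12860382191375777
t 21.8 pos [ 0.5569 -0.101   0.1578] turn [ 0.003 -0.007  0.005] shift [-3.9  2.1 88.3] F [ 0.5  0.2 -0.1] Mtool [-0.019 -0.009 -0.002] op 0.0852
```

Request:
{"name": "servo_tool", "arguments": {"increments": "0 -0.005 0 -5 2 20 85;0 0 0 0 0 30 85;0 0 0 0 0 20 85;0 0 0 0 0 5 85;0 0 0 0 0 0 85;0 0 0 0 0 0 85"}}

```text
time_s: 22.4
tool_pos: [0.5535, -0.0975, 0.0825]
orientation: [0.002, 0.997, 0.072, 0.003]
wrist_force: [-0.5, 0.7, 0.1]
opening: 0.0848
```

```bash
python3 -c "
from h import *
goto(.553,-.1025,.0695,.13)"
```

```text
t 22.4 pos [ 0.5535 -0.0975  0.0825] turn [ 0.004 -0.005  0.014] shift [-1.3  4.9 13.1] F [-0.5  0.7  0.1] Mtool [0.015 0.051 0.007] op 0.0848
```

Request:
{"name": "servo_tool", "arguments": {"increments": "0.003 -0.004 0.01 -1 5 8 85;0 0 0 0 0 5 85;0 0 0 0 0 0 85;0 0 0 0 0 0 85"}}

```text
time_s: 22.8
tool_pos: [0.5555, -0.1036, 0.0715]
orientation: [0.001, 0.998, 0.067, 0.003]
wrist_force: [0.7, 0.5, -0.0]
opening: 0.0851
```

```bash
python3 -c "
from h import *
goto(.553,-.1025,.0695,.13)"
```

```text
t 22.8 pos [ 0.5555 -0.1036  0.0715] turn [ 0.003 -0.005  0.003] shift [-2.3 -1.4  2. ] F [ 0.7  0.5 -0. ] Mtool [ 0.066 -0.065  0.016] op 0.0851
```

Request:
{"name": "servo_tool", "arguments": {"increments": "0 -0.003 0 -2 0 2 50;0 0 0 0 0 0 30;0 0 0 0 0 0 30;0 0 0 0 0 0 30;0 0 0 0 0 0 30;0 0 0 0 0 0 30;0 0 0 0 0 0 30"}}

```text
time_s: 23.5
tool_pos: [0.554, -0.1041, 0.0706]
orientation: [0.002, 0.998, 0.066, 0.002]
wrist_force: [-0.8, 0.3, 1.4]
opening: 0.0529
```

```bash
python3 -c "
from h import *
goto(.553,-.1025,.0695,.13)"
```

```text
t 23.5 pos [ 0.554  -0.1041  0.0706] turn [ 0.004 -0.003  0.003] shift [-0.7 -1.8  1.1] F [-0.8  0.3  1.4] Mtool [ 0.059 -0.005 -0.011] op 0.0529
```

Request:
{"name": "servo_tool", "arguments": {"increments": "0 0 0 0 0 -10 30;0 0 0 0 0 -25 30;0 0 0 0 0 -35 30;0 0 0 0 0 -30 30;0 0 0 0 0 -5 30;0 0 0 0 0 0 30;0 0 0 0 0 0 30;0 0 0 0 0 0 30"}}

```text
time_s: 24.3
tool_pos: [0.5486, -0.1019, 0.1738]
orientation: [-0.001, 0.998, 0.066, -0.004]
wrist_force: [-0.6, 0.7, -2.6]
opening: 0.0533
```

Request:
{"name": "servo_tool", "arguments": {"increments": "0 -0.13 0 0 0 0 30;0 -0.13 0 0 0 0 30;0 -0.13 0 0 0 0 30;0 0 0 0 0 0 30;0 0 0 0 0 0 30;0 0 0 0 0 0 30;0 0 0 0 0 0 30"}}

```text
time_s: 25.0
tool_pos: [0.5409, -0.1, 0.1624]
orientation: [0.008, 0.975, 0.065, -0.21]
wrist_force: [1.3, 0.8, -3.3]
opening: 0.0533
```

```bash
python3 -c "
from h import *
feel(); goto(.553,-.1025,.0695,.130)"
```

```text
Mtool [-0.01   0.401 -0.013] sd 0.035 F [ 0.29  0.03 -3.34] pitch up deg -24.3 pos [ 0.5413 -0.1001  0.1629]
t 25.4 pos [ 0.5415 -0.1     0.1624] turn [-0.01   0.425  0.003] shift [48.4  5.  80.1] F [ 0.4 -0.5 -3.4] Mtool [-0.028  0.39  -0.062] op 0.053
```

Request:
{"name": "servo_tool", "arguments": {"increments": "0 0.14 0 0 0 0 30;0 0.14 0 0 0 0 30;0 0.14 0 0 0 0 30;0 0.14 0 0 0 0 30;0 0.14 0 0 0 0 30;0 0.1 0 0 0 0 30;0 0 0 0 0 0 30;0 0 0 0 0 0 30"}}

```text
time_s: 26.2
tool_pos: [0.5388, -0.0993, 0.1581]
orientation: [-0.018, 0.979, 0.063, 0.194]
wrist_force: [0.1, -0.5, -2.7]
opening: 0.053
```

```bash
python3 -c "
from h import *
robot.grab_frame('wrist');robot.grab_frame('wrist');robot.grab_frame('wrist')
feel(); goto(.553,-.1025,.0695,.130)"
```

```text
Mtool [-0.02  -0.376  0.006] sd 0.02 F [ 0.33 -0.21 -3.45] pitch up deg 22.6 pos [ 0.5399 -0.0989  0.1578]
t 26.75 pos [ 0.5394 -0.0988  0.1575] turn [-0.011 -0.394 -0.   ] shift [-21.7   6.4  86.2] F [ 1.5  0.3 -3.1] Mtool [-0.011 -0.427  0.029] op 0.0533
```

Request:
{"name": "servo_tool", "arguments": {"increments": "0 -0.13 0 0 0 0 30;0 -0.13 0 0 0 0 30;0 -0.12 0 0 0 0 30;0 0 0 0 0 0 30;0 0 0 0 0 0 30;0 0 0 0 0 0 30"}}

```text
time_s: 27.35
tool_pos: [0.5371, -0.0977, 0.1543]
orientation: [-0.006, 0.998, 0.064, 0.0]
wrist_force: [-0.7, 0.4, -3.9]
opening: 0.0532
```

```bash
python3 -c "
from h import *
import pickle
feel(10)
D=pickle.load(open('D0.pkl','rb'));d=D['side']
m=cv2.inRange(d['img'],(0,0,0),(50,50,50))[250:295,215:268]
n,l,s,c=cv2.connectedComponentsWithStats(m);i=1+s[1:,4].argmax();print('mat',s[i],ray(d,c[i][0]+215,c[i][1]+250,.004))
goto(.698,.0605,.2,.13)"
```

```text
Mtool [-0.021  0.032 -0.027] sd 0.025 F [ 0.21  0.13 -3.23] pitch up deg -0.0 pos [ 0.537  -0.098   0.1547]
mat [   6    5   43   34 1155] [0.6961601  0.06262477 0.004     ]
t 27.85 pos [ 0.5374 -0.098   0.1548] turn [-0.012  0.001 -0.001] shift [ 179.6 -137.1  -43.8] F [ 0.1 -0.8 -3.7] Mtool [ 0.001  0.052 -0.014] op 0.0531
```

Request:
{"name": "servo_tool", "arguments": {"increments": "-0.01 0 0 0 0 -30 30;0 0 0 20 -15 -20 30;0 0 0 36 -27 0 30;0 0 0 36 -27 0 30;0 0 0 36 -27 0 30;0 0 0 30 -23 0 30;0 0 0 10 -8 0 30;0 0 0 0 0 0 30"}}

```text
time_s: 28.65
tool_pos: [0.6933, 0.0541, 0.2058]
orientation: [-0.001, 0.998, 0.063, 0.0]
wrist_force: [-0.6, -0.1, -3.0]
opening: 0.0535
```

```bash
python3 -c "
from h import *
robot.grab_frame('wrist');goto(.6995,.0615,.2,.13)"
```

```text
t 28.7 pos [0.6926 0.0535 0.2056] turn [-0.002  0.    -0.005] shift [ 7.8 -7.1  5.6] F [ 0.5 -0.2 -3.9] Mtool [ 0.016  0.02  -0.028] op 0.053
```

Request:
{"name": "servo_tool", "arguments": {"increments": "0 0 0 8 -7 0 30;0 0 0 0 0 0 30;0 0 0 0 0 0 30;0 0 0 0 0 0 30;0 0 0 0 0 0 30;0 0 0 0 0 0 30;0 0 0 0 0 0 30;0 0 0 0 0 0 30"}}

```text
time_s: 29.5
tool_pos: [0.698, 0.0577, 0.2059]
orientation: [-0.0, 0.998, 0.06, -0.001]
wrist_force: [0.4, -0.1, -2.7]
opening: 0.0534
```

```bash
python3 -c "
from h import *
a=grab('side')['img'][:,:,::-1]; b=grab('scene')['img'][:,:,::-1]
cv2.imwrite('pics/c7.png',np.hstack([a[100:430,180:420],b[100:430,170:520]]))
feel(4);goto(.6995,.0615,.2,.13);print(robot.read_state()['dq'].round(3))"
```

```text
Mtool [-0.013  0.006  0.009] sd 0.029 F [ 0.29 -0.23 -3.62] pitch up deg -0.1 pos [0.6981 0.0579 0.2058]
t 29.8 pos [0.698  0.058  0.2057] turn [-0.001  0.002 -0.009] shift [ 1.9 -3.3  5.7] F [ 0.4 -0.  -3.5] Mtool [-0.043  0.02   0.02 ] op 0.0531
[ 0.     0.001  0.001  0.001 -0.001 -0.001]
```

View pics/c7.png

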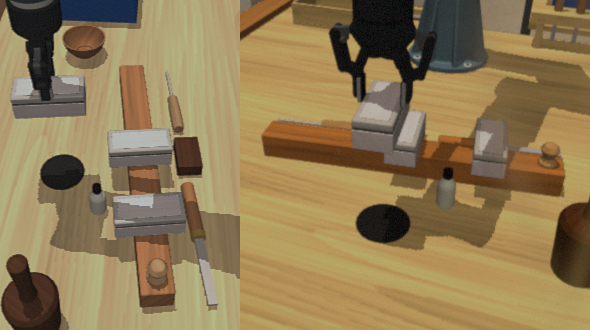

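```bash
python3 -c "
from h import *
print(robot.finish_job())"
```

```text
the job is handed in; nothing more can be done
None
```

I found the loose ball in the right tin and handed the job in at about 30 s. The arm was still holding that tin level and motionless over the black mat.

**Shaking:** I lifted and rocked the tins left, middle, right, about 24° with the far end down and 22–23° with the near end down. The left and middle tins went back on the rail before I took the next.

| Tin | Moment swing between the two tilts |
|---|---|
| Left | 0.905 N m |
| Middle | 0.930 N m |
| Right | 0.777 N m |

The right tin's swing is about 0.13–0.15 N m smaller, in the direction a ball running to the low end would give. That is somewhat more than the expected 0.1 N m. Levelled after the near-end tilt, the right tin also read about +0.03 N m, against about 0 for the other two. That is weaker support, because the readings are noisy by about 0.025 N m each.

**Last checks:**
- **Position:** the gripper was at (0.698, 0.058, 0.206) m. My two estimates of the mat centre, about 7 mm apart, average (0.6995, 0.0615), so the tin is within about 4 mm of the centre. Its underside is about 18 cm above the bench.
- **Attitude and grip:** pitch was −0.1°, joint speeds were about zero, and the weight was still on the wrist.
- **Other things:** in the last pictures both silent tins stand on the rail, and the other things in view look untouched. The middle tin sits about 5 mm farther out across the rail than before.

One thing went wrong: I closed the gripper too high on the left tin, opened it and gripped again lower, without any noticeable effect on the tin.

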